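Present a warmed control tube to the barcode reader

ROBOT

A 6-joint arm with a two-finger parallel gripper is mounted at the origin on a cart in front of the work surface, level with it; the furniture and walls round the work are solid. World frame = base frame: x ahead of the robot, y to its left, z up, the work surface at z = 0. Lengths are in m, angles in rad, forces in N, time in s.
With the tool pointing down it reaches from about 0.425 to 0.95 m from the base axis. Payload 3.5 kg.
Tool frame: the origin (TCP) lies midway between the tips of the shut fingers; the grasp point (between the pads) lies 19 mm behind it; z points along the fingers, y is the direction in which the jaws open and shut (so a half turn about z gives the same grasp; the last joint's range is limited). The gripper opens to 85 mm and grips with 20 to 120 N. Pads are 22 mm wide; open, the fingers measure 114 mm over their backs; the gripper's body (76 mm by 85 mm) begins 54 mm behind the grasp point. The pads swing forward as they close: fully open they stand 13 mm farther back than shut.
Start: joints at [1.064, 0.286, 1.577, -0, 1.279, -0.15], TCP at [0.236, 0.632, 0.231] pointing down, gripper open.
Joint ranges: [-2.77, 2.77], [-0.9, 2.22], [0.21, 2.48], [-1.53, 4.67], [0.24, 2.81], [-2.84, 2.84]. Speed limits (rad/s): [2.79, 2.79, 3.14, 3.14, 3.14, 3.14].

INTERFACE

Orientations are given as a unit quaternion [x, y, z, w].
In Python, from plant import * gives the robot as it stands.
- The arm moves only by the shell command python3 -m jog 'ROWS' [FORCE]. ROWS is a JSON object of lists of equal length, an entry for each row: "travel": the shift along the world's x, y, z in mm, a list of three; "dr": the turn, a rotation vector about the world's x, y, z in degrees, a list of three; "jaw": the closure in counts, from 0 (fully open) to 255 (shut). In form: {"travel": [[x, y, z], ...], "dr": [[wx, wy, wz], ...], "jaw": [jaw, ...]}. A call has 1 to 5 rows; each row shifts and turns the commanded pose from where the row before left it; what a row does not reach is not made up. A row lasts 1/12 s, in which the tool goes at most 41.7 mm and 7.16 degrees, less where a joint would pass 70% of its speed; a pose out of reach is approached as far as the arm can. A call is refused whole if a number of a shift passes 41.7 or a number of a turn 7.16, either way. A call with a gripper value outside its range is refused whole. The fingers move at their own pace and stop on an object; FORCE is the grip in N (left out, the last holds). Time passes only in rows, so rows that do not move let the fingers close. It gives the time, the measured TCP pose, the force and the opening at its end, in the units of the state.
- get_state(): the state, without advancing time (a new reading comes with each control period).
- read_camera(name): name is "scene" or "top"; returns the picture (400x640x3 uint8, red, green, blue); there is no depth.
- camera_info(name): a dict with "K" (3x3 intrinsics, pixels), "k1" (the pictures are not rectified: a ray, as slopes to the right and down, at radius r is drawn at 1 + k1 r^2 times it, then the intrinsics apply), "R" (3x3) and "t" (3): a world point X has camera coordinates R X + t. Camera axes: x right, y down, z forward; pixel columns grow to the right and rows downward; lengths in m; the calibration is good to about 2 mm. A picture is of the moment at which its call begins. camera_info takes no time and is no camera call.
- sign_off(): hands the job in, once; it reports no verdict.
The state is a dict: "time": time; "qpos": joint angles; "dq": joint speeds; "joint_efforts": joint torques, N m; "eef_pos": TCP position; "tcp_rot": TCP orientation; "contact_force": force on the tool from outside, world axes, zero at the start; "wrist_torque": the same for the moment, N m; "opening": opening from 0.0 (shut) to 1.0 (fully open).
Only numpy, scipy, OpenCV 4.12 (cv2) and the standard library are available. Lean on these libraries where they do the work, as an engineer would, in place of code of your own. Each camera call takes 0.05 s, during which the arm holds its last target. There are 200 camera calls.

TASK

Book in the warmed control: draw the one tall tube straight up out of the block heater, leaving the short tubes standing in their bores. Then lay it over and hold it level in mid-air in front of the barcode reader, parallel to its window (the reader's scan line is level), with the label towards the glass, centred on the window and about 100 mm away from it. Finish while holding it there still; do not touch the reader, put the tube down or let go.

Things in the scene. Friction and masses are not known exactly. Their poses are not given: they have to be found in the camera images.
- tall_tube: The tall control tube, 112 mm long, 30 g: amber tube, diameter 16 mm; white ribbed cap (diameter 18 mm) from 92 to 112 mm up, to grip it by. Origin: centre of its bottom end, z along the tube to the cap. Its white label with black bars is on its -x side, 36 to 82 mm up, facing the robot at the start within 30 degrees. It stands loose in a bore 42 mm deep, its top 70 mm out of the block.
- tall_label (a point): Centre of the tall tube's label, on the tube's surface, 59 mm up from the bottom on its -x side; same axes as the tube, so the label faces along -x.
- short_tube_a: One of three short control tubes, same shape as the tall one but 78 mm long in all: tube 16 mm in diameter, cap 18 mm in diameter. Origin: centre of its bottom end, z up. It stands in a bore with its top 36 mm out of the block. Leave it alone.
- short_tube_b: Another short control tube, as short_tube_a. Leave it alone.
- short_tube_c: Another short control tube, as short_tube_a. Leave it alone.
- heater: Block heater, fixed: white housing 128 x 148 mm (x, y), keypad nose reaching 103 mm in front (-x) of its centre; aluminium block with its flat top 76 mm above the bench, six upright bores 17.2 mm in diameter, 42 mm deep, at x = -25, +25 mm and y = -38, 0, +38 mm. Origin: under the middle of the block. (Far to its right hangs a solid bulb lamp, near world x 0.4, y -0.5, z 0.5.)
- reader: Barcode reader, fixed: grey head 44 x 74 x 84 mm (top at 178 mm) on a post and a round black foot 92 mm in diameter. Origin: on the bench under the foot's centre. Its upright window looks along its own -x axis (slantwise back to the robot and its right); its scan line is level, along its y axis.
- reader_window (a point): Centre of the reader's dark window (60 mm wide, 56 mm high), 130 mm above the bench, 26 mm in front (-x) of the reader's origin; same axes as the reader.
There are look-alikes about, which are no part of the job. What is shaped like the reader but green is not meant. What is shaped like the tall_tube but turquoise is not meant.

How it is judged:
On the way:
1. the tall tube is drawn upright, clear of the block (z of tall_tube in the frame of heater above 0.081 m and angle between tall_tube's own z axis and vertical below 0.4 rad and contact force between tall_tube and the fingers above 0.3 N), for 0.05 s.
At the end, for the whole second after the job is handed in: fingers hold the tall tube still, nothing else touches it: level within 25 deg, parallel to the window within 28 deg, label to the glass within 27 deg, label centre within 35 mm of window centre sideways and in height, tube axis 55-165 mm from it; short tubes upright, moved under 10 mm (x of reader_window in the frame of tall_tube between -0.165 and -0.055 m and y of reader_window in the frame of tall_tube between -0.055 and 0.055 m and y of tall_label in the frame of reader_window between -0.035 and 0.035 m and z of tall_label in the frame of reader_window between -0.035 and 0.035 m and angle between tall_tube's own z axis and vertical between 1.13 and 2.01 rad and angle between the z axis of tall_tube and the y axis of reader, either way round below 0.5 rad and angle between the x axis of tall_tube and the x axis of reader, either way round below 0.55 rad and height (world z) of tall_tube above 0.07 m and contact force between tall_tube and the fingers above 0.5 N and contact force between tall_tube and reader below 0.2 N and contact force between tall_tube and heater below 0.2 N and linear speed of tall_tube below 0.03 m/s and angular speed of tall_tube below 0.3 rad/s and distance of each of short_tube_a, short_tube_b, short_tube_c from where it was at the start of the episode below 0.01 m and angle between each of short_tube_a, short_tube_b, short_tube_c's own z axis and vertical below 0.15 rad); the arm keeps its last pose, push and grip.
It fails at once if a short tube is pulled out or knocked over (distance of any of short_tube_a, short_tube_b, short_tube_c from where it was at the start of the episode above 0.02 m or angle between any of short_tube_a, short_tube_b, short_tube_c's own z axis and vertical above 0.3 rad).
It fails at once if the reader is struck by the arm, the fingers or the tube (contact force between any of the arm, the fingers, tall_tube and reader above 3 N).
It also fails if it takes over 37 s, if anything falls off the work surface, if the arm or the gripper's body presses on something with over 40 N, if the wrist force passes 120 N, or if a joint passes its speed limit or range.

## Working session

There is one attempt and no reset: what is moved stays moved. The work goes in short steps, Python scripts to look and compute and a shell command to move; the robot and the scene stay as the last step left them, time stands still between calls to the robot, and variables do not carry over. Pictures are saved under pics/ and viewed, about 8 in all and at most 12, crops included, and the job is handed in when it is done.

```bash
mkdir -p pics
python3 - <<'E'
from plant import *
import cv2
for n in ("scene","top"):
    im=read_camera(n); cv2.imwrite(f"pics/{n}0.png",im[:,:,::-1]); c=camera_info(n); print(n,c)
s=get_state(); print(s)
E
```

```text
scene {'K': array([[494.99664001,   0.        , 319.57500202],
       [  0.        , 494.99664001, 202.65324639],
       [  0.        ,   0.        ,   1.        ]]), 'k1': -0.07991380230818797, 'R': array([[ 0.88110075, -0.47290383,  0.00484009],
       [-0.20433349, -0.38989811, -0.89790161],
       [ 0.42650825,  0.79015279, -0.4401696 ]]), 't': array([-0.36733851,  0.29730715,  1.02023212])}
top {'K': array([[476.90936552,   0.        , 322.23843288],
       [  0.        , 476.90936552, 196.94954838],
       [  0.        ,   0.        ,   1.        ]]), 'k1': -0.13233049545789544, 'R': array([[-2.15288475e-02, -9.99766138e-01, -2.04413281e-03],
       [-9.96997339e-01,  2.16212538e-02, -7.43560798e-02],
       [ 7.43828875e-02,  4.37194269e-04, -9.97229660e-01]]), 't': array([0.25342406, 0.54795904, 1.62035229])}
{'time': 0.1, 'qpos': array([ 1.06400185e+00,  2.87101268e-01,  1.57806775e+00,  6.19665532e-06,
        1.27860439e+00, -1.50032504e-01]), 'dq': array([-4.62791198e-04, -1.80698579e-03, -1.87470060e-03,  6.93970316e-05,
        1.51100859e-03, -4.67211692e-04]), 'joint_efforts': array([ 1.83160300e-03, -4.07298017e+01, -2.93701315e+01, -6.92504818e-05,
        3.39111393e-03,  8.98332161e-06]), 'eef_pos': array([0.23543023, 0.63196071, 0.23004926]), 'tcp_rot': array([ 1.77437260e-01,  9.84131510e-01, -1.03114469e-03, -3.54499334e-04]), 'contact_force': array([0.24739427, 0.46949628, 0.58067051]), 'wrist_torque': array([0.00517535, 0.02983524, 0.01720928]), 'opening': 1.0017619001076354}
```

View pics/scene0.png

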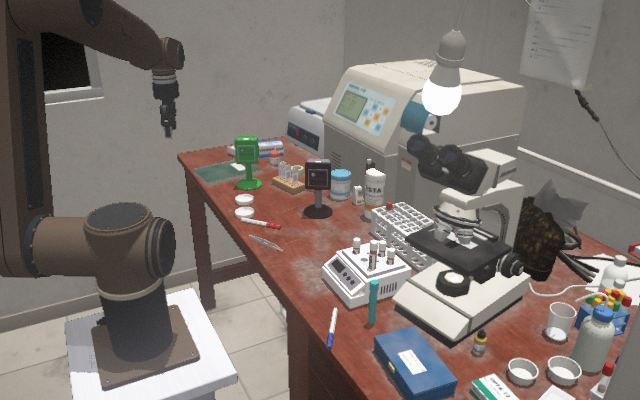

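View pics/top0.png

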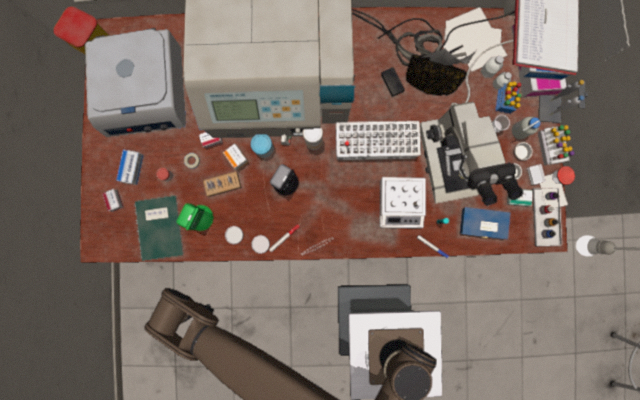

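The scene view shows the heater at about (365,262) with four caps, and the black/grey reader at (318,190). The green reader is a decoy. In the top view the heater is at (403,200) and the reader at (285,180). Next I'll enlarge both.

Run:
```python
import cv2,numpy as np
s=cv2.imread("pics/scene0.png");t=cv2.imread("pics/top0.png")
def c(im,x,y,w,h,k): 
    return cv2.resize(im[y:y+h,x:x+w],None,fx=k,fy=k,interpolation=cv2.INTER_CUBIC)
a=np.hstack([c(s,320,225,100,75,4),c(s,290,150,100,75,4)])
b=np.hstack([c(t,360,165,100,75,4),c(t,245,150,100,75,4)])
cv2.imwrite("pics/crop0.png",np.vstack([a,b]))
```

```text
(no output)
```

View pics/crop0.png

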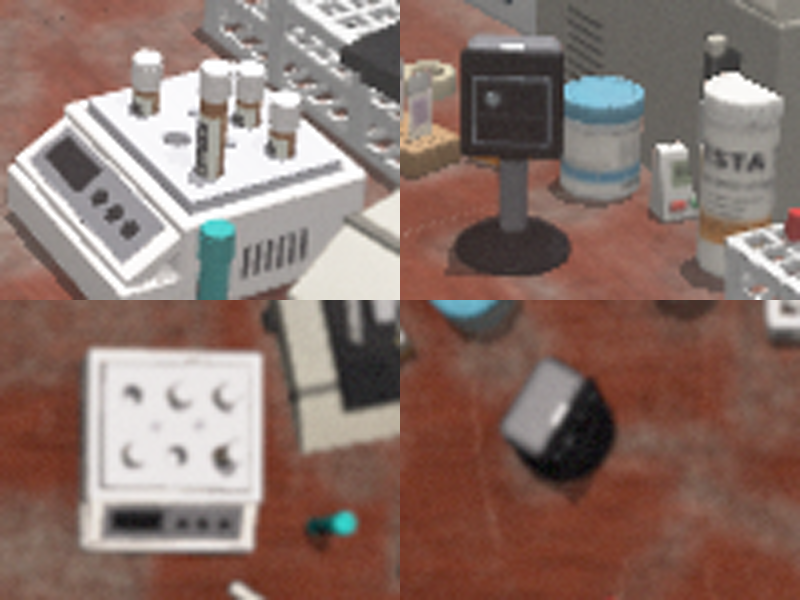

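The scene crop has the tall tube's cap top at about (374,241) and the tube entering the block at about (371,271). It stands in the front-right bore. Shorts are in front-left, back-middle and back-right, and turquoise stands outside. Now I'll compute positions and check what kinematics `plant` offers.

```bash
cat > h.py <<'E'
import numpy as np, cv2
from plant import *
from scipy.optimize import least_squares
from scipy.spatial.transform import Rotation as Ro
def proj(n,X):
    c=camera_info(n); p=np.atleast_2d(X)@c["R"].T+c["t"]; q=p[:,:2]/p[:,2:]
    q=q*(1+c["k1"]*(q**2).sum(1,keepdims=True)); return q*[c["K"][0,0],c["K"][1,1]]+c["K"][:2,2]
def ray(n,uv,z):
    f=lambda p: (proj(n,[p[0],p[1],z])[0]-uv)
    return least_squares(f,[.55,0.],x_scale=.1).x
E
python3 - <<'E'
from h import *
import plant; print([k for k in dir(plant) if k[0]!='_'])
for n in("scene","top"):
    c=camera_info(n); print(n,"cam at",-c["R"].T@c["t"])
S=lambda x,y:(320+x/4,225+y/4); T=lambda x,y:(360+x/4,165+y/4)
print("tall cap top scene z.146",ray("scene",S(216,66),.146)," base z.076",ray("scene",S(206,180),.076))
print("tall cap top-view",ray("top",T(222,452),.146))
for nm,p in dict(FL=(147,56),BM=(250,67),BR=(286,97)).items(): print(nm,ray("scene",S(*p),.112))
for p in [(133,455),(178,457),(226,458),(132,393),(178,395),(226,397)]: print("bore",ray("top",T(*p),.076))
S=lambda x,y:(290+(x-400)/4,150+y/4); T=lambda x,y:(245+(x-400)/4,150+(y-300)/4)
print("win c scene",ray("scene",S(512,115),.130)); print("win L,R", ray("scene",S(473,112),.130),ray("scene",S(551,118),.130))
print("head top front corners scene",ray("scene",S(462,47),.178),ray("scene",S(562,52),.178))
print("foot c",ray("scene",S(513,244),.003))
for p in [(535,357),(587,380),(553,450),(502,427)]: print("head top corners",ray("top",T(*p),.178))
E
```

```text
['Unreachable', 'camera_info', 'get_state', 'read_camera', 'sign_off']
scene cam at [-0.05072537 -0.86393555  0.71780569]
top cam at [0.43124315 0.24080882 1.65712548]
tall cap top scene z.146 [ 0.51801165 -0.07108619]  base z.076 [ 0.51021281 -0.07924991]
tall cap top-view [ 0.28041057 -0.04806161]
FL [0.52145551 0.00555646]
BM [ 0.56925668 -0.03451069]
BR [ 0.56822078 -0.07288699]
bore [0.27312081 0.012757  ]
bore [ 0.27039353 -0.02462367]
bore [ 0.26836594 -0.06465311]
bore [0.32425262 0.01224166]
bore [ 0.32155223 -0.02600673]
bore [ 0.3187606  -0.06605191]
win c scene [0.59152665 0.33664228]
win L,R [0.56824905 0.35521543] [0.61466016 0.31819813]
head top front corners scene [0.56615705 0.36861635] [0.62729652 0.32533019]
foot c [0.60973172 0.36817937]
head top corners [0.6472027  0.37542499]
head top corners [0.62811472 0.33494411]
head top corners [0.57374633 0.3623647 ]
head top corners [0.59267105 0.40200057]
```

Run:
```python
from h import *
T=lambda x,y:(360+x/4,165+(y-300)/4)
print("tall cap top-view",ray("top",T(222,452),.146))
for p in [(133,455),(178,457),(226,458),(132,393),(178,395),(226,397)]: print("bore",ray("top",T(*p),.076))
print("turq",ray("top",T(345,522),.1))
for p in [(337,122),(420,122),(420,158),(337,158)]: print("rack",ray("top",p,.06))
for p in [(381,178),(425,178),(424,226),(381,226)]: print("heater",ray("top",p,.07))
for z in (0.,.05,.08,.1):print("rack scene front-left top corner",z,ray("scene",(373,211),z),ray("scene",(398,205),z))
s=cv2.imread("pics/scene0.png")
a=cv2.resize(s[190:275,340:450],None,fx=7,fy=7,interpolation=cv2.INTER_CUBIC)
cv2.imwrite("pics/crop1.png",a)
```

```text
tall cap top-view [ 0.51816131 -0.05549708]
bore [0.52134908 0.00558241]
bore [ 0.51884046 -0.0320799 ]
bore [ 0.51710044 -0.07241492]
bore [0.5731705  0.00472629]
bore [ 0.57068452 -0.03386644]
bore [ 0.56816186 -0.07426958]
turq [ 0.46082947 -0.16490286]
rack [0.80547903 0.18567269]
rack [ 0.80066847 -0.09906168]
rack [ 0.6759188  -0.09363021]
rack [0.68135248 0.18875301]
heater [0.60906692 0.04310722]
heater [ 0.60609557 -0.10582587]
heater [ 0.44489983 -0.09646918]
heater [0.44841207 0.04798665]
rack scene front-left top corner 0.0 [0.76721566 0.29212881] [0.86405953 0.28998605]
rack scene front-left top corner 0.05 [0.71024056 0.21160114] [0.8003386  0.20960764]
rack scene front-left top corner 0.08 [0.6760555  0.16328454] [0.76210604 0.16138059]
rack scene front-left top corner 0.1 [0.65326546 0.13107347] [0.73661767 0.12922923]
```

View pics/crop1.png

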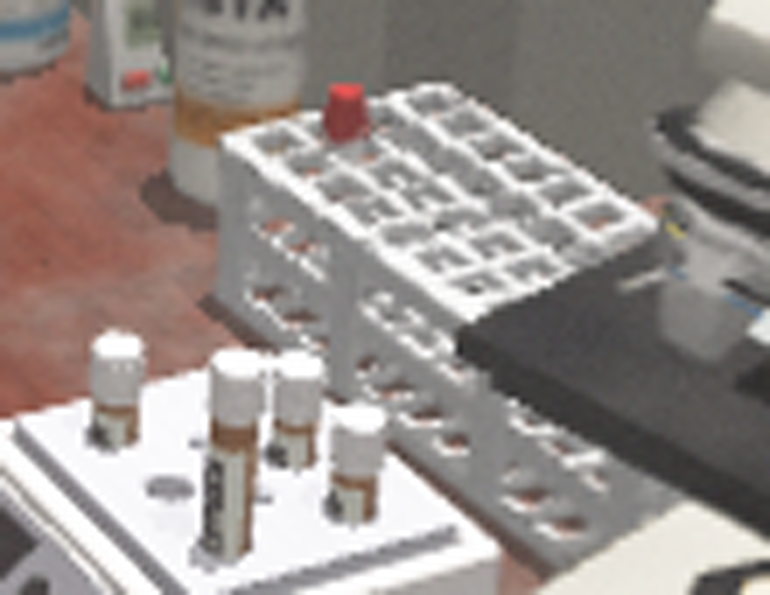

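Both views agree: the tall tube is at (0.517, -0.072) and the window at (0.592, 0.337), with the reader's x axis at about 54° yaw. I'll start toward the heater and log states on the way, with a small tilt, to fit a kinematic model.

```bash
cat > log.py <<'E'
from plant import *; import json
s=get_state(); d=[list(map(float,s[k])) for k in("qpos","eef_pos","tcp_rot")]
open("log.jsonl","a").write(json.dumps(d)+"\n")
E
python3 log.py
python3 -m jog '{"travel":[[14,-35,3],[14,-35,3],[14,-35,3],[14,-35,3],[14,-35,3]],"dr":[[7,0,0],[7,0,0],[0,7,0],[0,7,0],[0,0,0]],"jaw":[60,60,60,60,60]}' 40; python3 log.py
python3 -m jog '{"travel":[[14,-35,3],[14,-35,3],[14,-35,3],[14,-35,3],[14,-35,3]],"dr":[[-7,0,0],[-7,0,0],[-7,0,0],[0,-7,0],[0,0,0]],"jaw":[60,60,60,60,60]}'; python3 log.py
python3 -m jog '{"travel":[[14,-35,3],[14,-35,3],[14,-35,3],[14,-35,3],[0,0,0]],"dr":[[7,0,0],[0,-7,0],[0,0,0],[0,0,0],[0,0,0]],"jaw":[60,60,60,60,60]}'; python3 log.py
python3 - <<'E'
from h import *; import json
L=[json.loads(l) for l in open("log.jsonl")]
def fk(q,p):
    r=lambda a,t:Ro.from_euler(a,t)
    R=r('z',q[0]); x=R.apply([p[5],p[0],p[1]])
    R=R*r('y',q[1]); x=x+R.apply([0,0,p[2]])
    R=R*r('y',q[2]); x=x+R.apply([p[6],0,p[3]])
    R=R*r('z',q[3])*r('y',q[4]); x=x+R.apply([0,0,p[4]])
    return x,R*r('z',q[5]+np.pi/2)
f=lambda p:np.concatenate([np.r_[fk(l[0],p)[0]-l[1]] for l in L])
s=least_squares(f,[.1,.3,.4,.4,.25,0,0]); print(s.x.round(4),abs(s.fun).max())
for l in L: print(np.degrees((fk(l[0],s.x)[1].inv()*Ro.from_quat(l[2])).magnitude()), np.round(l[0],2),np.round(l[1],3))
np.save("p.npy",s.x)
E
```

```text
time: 0.52
eef_pos: [0.307, 0.4549, 0.245]
tcp_rot: [0.191, 0.966, 0.097, -0.143]
contact_force: [1.3, -0.7, 0.4]
opening: 0.764
time: 0.93
eef_pos: [0.3747, 0.2817, 0.2593]
tcp_rot: [0.215, 0.973, -0.069, -0.045]
contact_force: [0.1, 1.3, 1.1]
opening: 0.766
time: 1.35
eef_pos: [0.4334, 0.1375, 0.2739]
tcp_rot: [0.217, 0.976, 0.004, 0.004]
contact_force: [0.2, 0.0, -0.3]
opening: 0.764
[0.1009 0.2403 0.443  0.5725 0.2493 0.     0.0206] 4.1719860899291916e-10
3.5379697331447944e-14 [ 1.06  0.29  1.58  0.    1.28 -0.15] [0.235 0.632 0.23 ]
2.7522166165970816e-14 [ 0.63 -0.01  1.91  0.36  1.31 -0.65] [0.307 0.455 0.245]
2.038124568553374e-14 [ 0.46 -0.1   1.95 -0.05  1.45 -0.67] [0.375 0.282 0.259]
2.7261195750641722e-14 [ 0.08 -0.26  2.05  0.01  1.34 -1.06] [0.433 0.138 0.274]
```

```bash
cat >> h.py <<'E'
P=np.load("p.npy")
LO=np.array([-2.77,-.9,.21,-1.53,.24,-2.84]);HI=np.array([2.77,2.22,2.48,4.67,2.81,2.84])
def fk(q,p=P,full=0):
    r=lambda a,t:Ro.from_euler(a,t)
    R=r('z',q[0]); x=R.apply([p[5],p[0],p[1]])
    R=R*r('y',q[1]); x=x+R.apply([0,0,p[2]]); e=x
    R=R*r('y',q[2]); x=x+R.apply([p[6],0,p[3]]); w=x
    R=R*r('z',q[3])*r('y',q[4]); x=x+R.apply([0,0,p[4]])
    R=R*r('z',q[5]+np.pi/2)
    return (x,R,e,w) if full else (x,R)
def ik(x,R,q0,):
    def f(q):
        a,B=fk(q); return np.r_[(a-x)*5,(R.inv()*B).as_rotvec()]
    s=least_squares(f,np.clip(q0,LO+.01,HI-.01),bounds=(LO,HI)); return s.x,np.abs(s.fun).max()
WIN=np.array([.592,.337,.130]); YAW=np.radians(54)
def final(sgn,jaw,yaw=YAW,tilt=0,dist=.1,dz=0.,lam=0,grip=.102,dy=0):
    """sgn: tube z=sgn*y_reader; returns TCP pose. jaw=+-1: world az of tool y at grasp +-90; lam label azimuth offset at grasp from world -x"""
    xr=np.array([np.cos(yaw),np.sin(yaw),0]); yr=np.array([-xr[1],xr[0],0])
    tz=sgn*yr*np.cos(tilt)+np.array([0,0,np.sin(tilt)])   # tilt>0: cap end higher
    tx=-xr; ty=np.cross(tz,tx); Tf=np.column_stack([tx,ty,tz])
    Ti=Ro.from_euler('z',lam)   # tube frame at start
    ay=np.array([0,jaw,0]); az=np.array([0,0,-1.]); Ri=np.column_stack([np.cross(ay,az),ay,az])
    R=Ro.from_matrix(Tf)*Ti.inv()*Ro.from_matrix(Ri)
    xw=np.array([np.cos(YAW),np.sin(YAW),0]);yw=np.array([-xw[1],xw[0],0])
    ax=WIN-xw*dist+yw*dy+[0,0,dz]
    tcp=ax+tz*(grip-.059)-tz*.019   # TCP 19mm beyond grasp along tool z=-tz
    return tcp,R
E
python3 - <<'E'
from h import *
s=get_state(); rng=np.random.default_rng(0); d=np.degrees
for sgn in(1,-1):
  for jaw in(1,-1):
    for tilt in(0,10,15):
      X,R=final(sgn,jaw,tilt=np.radians(tilt)); best={}
      for k in range(25):
        q,e=ik(X,R,rng.uniform(LO,HI) if k else s["qpos"])
        if e<1e-3: best[tuple(q.round(2))]=fk(q,full=1)[2:]
      for q,(el,w) in best.items(): print(sgn,jaw,tilt,"q",q,"elbow",el.round(2),"wrist",w.round(2))
E
```

```text
1 1 0 q (np.float64(0.73), np.float64(0.52), np.float64(2.05), np.float64(4.53), np.float64(1.46), np.float64(2.59)) elbow [0.1  0.22 0.62] wrist [0.31 0.42 0.13]
1 1 10 q (np.float64(0.72), np.float64(0.42), np.float64(2.07), np.float64(4.65), np.float64(1.3), np.float64(2.48)) elbow [0.07 0.19 0.65] wrist [0.32 0.41 0.18]
1 -1 0 q (np.float64(0.73), np.float64(0.52), np.float64(2.05), np.float64(4.53), np.float64(1.46), np.float64(-0.56)) elbow [0.1  0.22 0.62] wrist [0.31 0.42 0.13]
1 -1 10 q (np.float64(0.72), np.float64(0.42), np.float64(2.07), np.float64(4.65), np.float64(1.3), np.float64(-0.66)) elbow [0.07 0.19 0.65] wrist [0.32 0.41 0.18]
-1 1 0 q (np.float64(-0.01), np.float64(0.87), np.float64(1.42), np.float64(0.82), np.float64(2.22), np.float64(0.58)) elbow [0.34 0.1  0.53] wrist [0.75 0.1  0.13]
-1 1 10 q (np.float64(-0.0), np.float64(0.79), np.float64(1.45), np.float64(0.74), np.float64(2.11), np.float64(0.56)) elbow [0.32 0.1  0.55] wrist [0.75 0.1  0.18]
-1 1 15 q (np.float64(0.0), np.float64(0.75), np.float64(1.47), np.float64(0.7), np.float64(2.06), np.float64(0.56)) elbow [0.3  0.1  0.56] wrist [0.75 0.1  0.2 ]
-1 -1 0 q (np.float64(-0.01), np.float64(0.87), np.float64(1.42), np.float64(0.82), np.float64(2.22), np.float64(-2.56)) elbow [0.34 0.1  0.53] wrist [0.75 0.1  0.13]
-1 -1 10 q (np.float64(-0.0), np.float64(0.79), np.float64(1.45), np.float64(0.74), np.float64(2.11), np.float64(-2.58)) elbow [0.32 0.1  0.55] wrist [0.75 0.1  0.18]
-1 -1 15 q (np.float64(0.0), np.float64(0.75), np.float64(1.47), np.float64(0.7), np.float64(2.06), np.float64(-2.58)) elbow [0.3  0.1  0.56] wrist [0.75 0.1  0.2 ]
```

Fitted kinematics match exactly. The final pose with the tool pointing back-left, the cap end 10° high and jaws along y at the grasp sits comfortably within the joint ranges. Moving above the tube now.

```bash
python3 -m jog '{"travel":[[14,-35,-8],[14,-35,-8],[14,-35,-8],[14,-35,-8],[14,-35,-8]],"dr":[[0,0,5],[0,0,5],[0,0,5],[0,0,5],[0,0,5]],"jaw":[90,90,90,90,90]}'
python3 -m jog '{"travel":[[14,-35,-8],[0,0,0],[0,0,0]],"dr":[[0,0,0],[0,0,0],[0,0,0]],"jaw":[90,90,90]}'
python3 - <<'E'
from h import *
s=get_state();print(s["eef_pos"],Ro.from_quat(s["tcp_rot"]).as_matrix().round(3),s["qpos"].round(2),s["opening"])
a=read_camera("scene")[:,:,::-1];t=read_camera("top")[:,:,::-1]
print(proj("scene",[.5175,-.0715,.146]),proj("top",[.5175,-.0715,.146]))
z=lambda im,x,y,w,h,k:cv2.resize(im[y:y+h,x:x+w],None,fx=k,fy=k,interpolation=cv2.INTER_CUBIC)
cv2.imwrite("pics/g1.png",np.hstack([z(a,330,190,80,100,5),z(t,370,140,60,100,5)]))
E
```

```text
time: 1.77
eef_pos: [0.5019, -0.0335, 0.2326]
tcp_rot: [-0.005, 1.0, 0.006, 0.001]
contact_force: [1.3, -0.5, 1.0]
opening: 0.646
time: 2.02
eef_pos: [0.5155, -0.0684, 0.2238]
tcp_rot: [-0.002, 1.0, 0.006, -0.0]
contact_force: [-0.7, -0.3, 1.1]
opening: 0.648
[ 0.51548217 -0.06836771  0.22384203] [[-1.    -0.003 -0.001]
 [-0.003  1.     0.013]
 [ 0.001  0.013 -1.   ]] [-0.33 -0.05  1.96  0.01  1.24 -1.91] 0.6475137906535341
[[373.91389745 241.63621363]] [[420.46841332 203.09496288]]
```

View pics/g1.png

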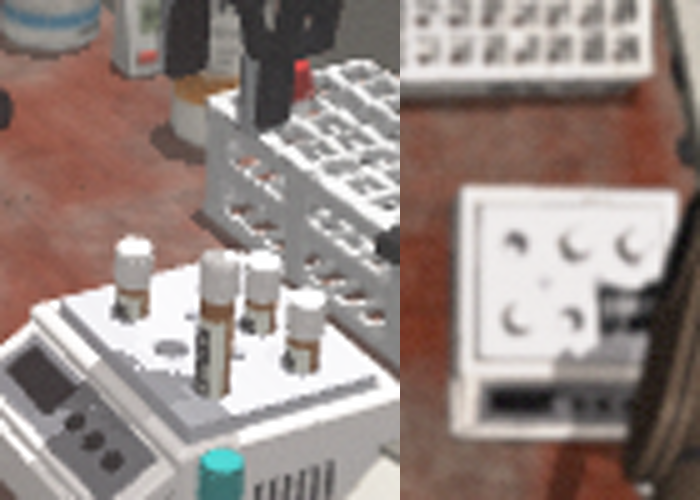

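Fingers are straight above the cap. The tall cap in the crop at about (220,258) corresponds to (374,241), matching the projection (373.9,241.6). Descend and grip.

```bash
python3 -m jog '{"travel":[[2,-3,-25],[0,0,-25],[0,0,-25],[0,0,-20],[0,0,-13]],"dr":[[-0.7,0,0],[0,0,0],[0,0,0],[0,0,0],[0,0,0]],"jaw":[90,90,90,90,90]}' 40
python3 -m jog '{"travel":[[0,0,0],[0,0,0],[0,0,0],[0,0,0],[0,0,0]],"dr":[[0,0,0],[0,0,0],[0,0,0],[0,0,0],[0,0,0]],"jaw":[90,200,255,255,255]}'
python3 -m jog '{"travel":[[0,0,0],[0,0,0],[0,0,0],[0,0,0]],"dr":[[0,0,0],[0,0,0],[0,0,0],[0,0,0]],"jaw":[255,255,255,255]}'
```

```text
time: 2.53
eef_pos: [0.5163, -0.0681, 0.1153]
tcp_rot: [-0.004, 1.0, 0.0, -0.0]
contact_force: [0.0, 0.3, -0.0]
opening: 0.648
time: 2.95
eef_pos: [0.5189, -0.0699, 0.1193]
tcp_rot: [-0.003, 1.0, 0.0, 0.003]
contact_force: [0.6, 2.7, 3.8]
opening: 0.195
time: 3.28
eef_pos: [0.519, -0.07, 0.1193]
tcp_rot: [-0.003, 1.0, 0.0, 0.003]
contact_force: [-0.5, 4.9, 6.1]
opening: 0.196
```

```bash
python3 -m jog '{"travel":[[0,0,8],[0,0,12],[0,0,15],[0,0,15],[0,0,15]],"dr":[[0,0,0],[0,0,0],[0,0,0],[0,0,0],[0,0,0]],"jaw":[255,255,255,255,255]}'
python3 -m jog '{"travel":[[0,0,25],[0,0,30],[0,0,30],[0,0,20],[0,0,0]],"dr":[[0,0,0],[0,0,0],[0,0,0],[0,0,0],[0,0,0]],"jaw":[255,255,255,255,255]}'
python3 - <<'E'
from h import *
s=get_state();print(s["eef_pos"],s["opening"],s["contact_force"])
a=read_camera("scene")[:,:,::-1]
g=s["eef_pos"]+[0,0,.019]; print(proj("scene",[g+[0,0,.0],g-[0,0,.043],g-[0,0,.102]]))
z=lambda im,x,y,w,h,k:cv2.resize(im[y:y+h,x:x+w],None,fx=k,fy=k,interpolation=cv2.INTER_CUBIC)
cv2.imwrite("pics/g2.png",z(a,325,130,100,150,4))
E
```

```text
time: 3.7
eef_pos: [0.5175, -0.0713, 0.1838]
tcp_rot: [-0.003, 1.0, -0.001, 0.001]
contact_force: [-0.4, -0.6, -0.1]
opening: 0.195
time: 4.12
eef_pos: [0.5199, -0.0721, 0.2946]
tcp_rot: [-0.003, 1.0, -0.003, 0.006]
contact_force: [0.8, -1.1, -0.2]
opening: 0.196
[ 0.51988202 -0.07209048  0.29462084] 0.19597439486432108 [ 0.84777219 -1.12687782 -0.15271498]
[[379.22138412 173.18650294]
 [378.08262658 191.61097523]
 [376.56399343 215.86328748]]
```

View pics/g2.png

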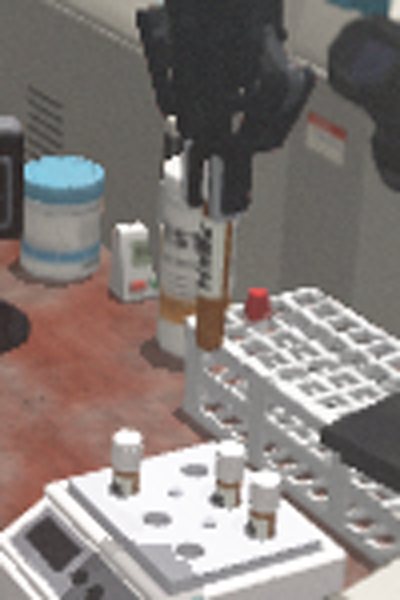

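The tube is out and upright in the fingers, with its bottom at about (377,216). The three short tubes still stand in place. I'll turn it 40° toward the camera to measure the label's facing from both label edges.

```bash
python3 -m jog '{"travel":[[0,0,0],[0,0,0],[0,0,0],[0,0,0],[0,0,0]],"dr":[[0,0,7],[0,0,7],[0,0,7],[0,0,7],[0,0,7]],"jaw":[255,255,255,255,255]}'
python3 -m jog '{"travel":[[0,0,0],[0,0,0],[0,0,0]],"dr":[[0,0,5],[0,0,0],[0,0,0]],"jaw":[255,255,255]}'
python3 - <<'E'
from h import *
s=get_state();M=Ro.from_quat(s["tcp_rot"]).as_matrix();print(s["eef_pos"],np.degrees(np.arctan2(M[1,1],M[0,1])),M[:,2],s["qpos"].round(2))
a=np.mean([read_camera("scene")[:,:,::-1] for _ in range(6)],0).astype(np.uint8)
cv2.imwrite("pics/g3.png",cv2.resize(a[165:225,350:405],None,fx=10,fy=10,interpolation=cv2.INTER_CUBIC))
g=s["eef_pos"]+[0,0,.019];u=proj("scene",[g-[0,0,k] for k in(.032,.043,.055)]);print(u)
E
```

```text
time: 4.58
eef_pos: [0.5166, -0.0707, 0.2854]
tcp_rot: [-0.307, 0.952, 0.0, -0.001]
contact_force: [0.8, -0.3, -0.6]
opening: 0.196
time: 4.83
eef_pos: [0.517, -0.0706, 0.2859]
tcp_rot: [-0.344, 0.939, 0.0, -0.0]
contact_force: [0.9, -0.8, -0.4]
opening: 0.196
[ 0.51697503 -0.07063588  0.28590251] 130.22200729526043 [-6.78064881e-04  7.46408471e-04 -9.99999492e-01] [-0.33 -0.09  1.89  0.    1.35 -2.6 ]
[[376.64187537 190.66022257]
 [376.36120268 195.27990791]
 [376.05698247 200.27255061]]
```

View pics/g3.png

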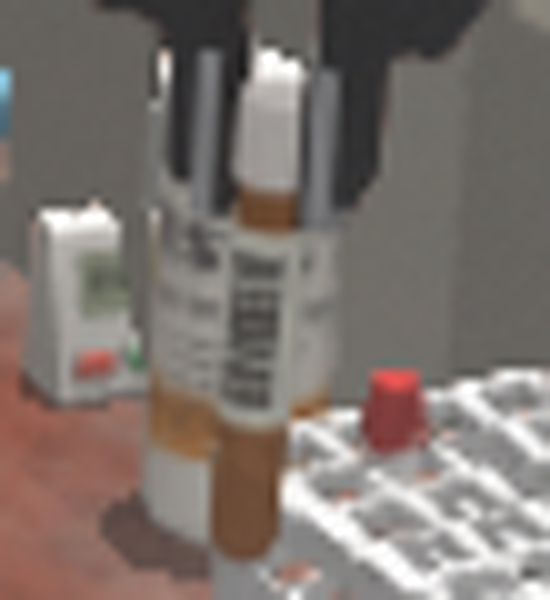

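In this view the label faces the camera: bars span about x 230–280 around a tube centre near 260 (crop pixels). With the earlier view, that puts the initial label azimuth at about 183°, i.e. about 3° off -x. Now plan the lay-over path and check it with IK.

```bash
cat > plan.py <<'E'
from h import *
from scipy.spatial.transform import Slerp
s=get_state();q=s["qpos"];x0=s["eef_pos"];R0=Ro.from_quat(s["tcp_rot"])
K=dict(tilt=np.radians(10),lam=np.radians(3),grip=.104)
X,R=final(-1,1,**K); XP,_=final(-1,1,dist=.16,dz=.10,**K)
rv=(R*R0.inv()).as_rotvec(degrees=True)
print("final",X.round(4),"pre",XP.round(4),"rotvec",rv.round(1),np.linalg.norm(rv).round(1),"travel",((XP-x0)*1e3).round(0),((X-XP)*1e3).round(0))
xr=np.array([np.cos(YAW),np.sin(YAW)]);yr=np.array([-xr[1],xr[0]])
rc=WIN[:2]+.026*xr
def rep(x,Rr,q,e):
    _,_,el,w=fk(q,full=1); tz=-Rr.as_matrix()[:,2]
    pts=np.array([x+tz*k for k in(-.085,-.04,0,.1)]); d=pts[:,:2]-rc
    print(q.round(2),"e%.0e"%e,"tcp",x.round(3),"wr",w.round(2),"bot",pts[0].round(3),"readerframe x",(d@xr).round(3),"y",(d@yr).round(3))
q=q.copy()
for k in np.linspace(0,1,9):
    x=x0+(XP-x0)*k; Rr=Ro.from_rotvec(rv*k,degrees=True)*R0; q,e=ik(x,Rr,q); rep(x,Rr,q,e)
for k in(.5,1):
    x=XP+(X-XP)*k; q,e=ik(x,R,q); rep(x,R,q,e)
E
python3 plan.py
```

```text
final [0.5539 0.241  0.1345] pre [0.5187 0.1925 0.2345] rotvec [ -83.1   73.2 -131.5] 171.9 travel [  1. 263. -53.] [  35.   49. -100.]
[-0.33 -0.1   1.89  0.    1.35 -2.61] e2e-09 tcp [ 0.518 -0.071  0.287] wr [ 0.52 -0.07  0.54] bot [ 0.518 -0.071  0.202] readerframe x [-0.399 -0.399 -0.399 -0.4  ] y [-0.179 -0.179 -0.179 -0.179]
[-0.18  0.01  1.81 -0.19  1.48 -2.13] e8e-10 tcp [ 0.518 -0.038  0.281] wr [0.56 0.   0.52] bot [ 0.502 -0.051  0.198] readerframe x [-0.392 -0.382 -0.373 -0.35 ] y [-0.155 -0.158 -0.16  -0.166]
[-0.07  0.15  1.71 -0.28  1.67 -1.74] e3e-10 tcp [ 0.518 -0.005  0.274] wr [0.61 0.06 0.5 ] bot [ 0.485 -0.025  0.198] readerframe x [-0.382 -0.363 -0.346 -0.304] y [-0.126 -0.134 -0.141 -0.158]
[-0.02  0.3   1.6  -0.28  1.88 -1.39] e4e-11 tcp [0.518 0.028 0.267] wr [0.67 0.09 0.46] bot [0.468 0.007 0.202] readerframe x [-0.366 -0.341 -0.319 -0.264] y [-0.093 -0.108 -0.122 -0.155]
[ 0.01  0.43  1.51 -0.2   2.08 -1.05] e1e-12 tcp [0.518 0.061 0.261] wr [0.71 0.11 0.41] bot [0.453 0.046 0.209] readerframe x [-0.343 -0.317 -0.293 -0.233] y [-0.059 -0.082 -0.102 -0.154
[... 435 characters left out ...]
 0.16  0.241] wr [0.74 0.07 0.3 ] bot [0.442 0.191 0.222] readerframe x [-0.232 -0.222 -0.213 -0.189] y [ 0.036 -0.007 -0.045 -0.139]
[-0.07  0.59  1.57  0.71  2.22  0.64] e8e-12 tcp [0.519 0.193 0.235] wr [0.72 0.05 0.28] bot [0.451 0.242 0.22 ] readerframe x [-0.186 -0.186 -0.186 -0.186] y [ 0.058  0.014 -0.026 -0.124]
[-0.04  0.69  1.51  0.72  2.16  0.62] e9e-14 tcp [0.536 0.217 0.185] wr [0.73 0.07 0.23] bot [0.469 0.266 0.17 ] readerframe x [-0.156 -0.156 -0.156 -0.156] y [ 0.058  0.014 -0.026 -0.124]
[-0.01  0.8   1.45  0.74  2.12  0.62] e4e-13 tcp [0.554 0.241 0.135] wr [0.75 0.1  0.18] bot [0.486 0.29  0.12 ] readerframe x [-0.126 -0.126 -0.126 -0.126] y [ 0.058  0.014 -0.026 -0.124]
```

The path is smooth and clear of the reader: the tube stays at least 100 mm in front. 25 rows of rotation and travel.

```bash
R='jaw'
python3 -m jog '{"travel":[[0,10.5,-2.1],[0,10.5,-2.1],[0,10.5,-2.1],[0,10.5,-2.1],[0,10.5,-2.1]],"dr":[[-3.3,2.9,-5.3],[-3.3,2.9,-5.3],[-3.3,2.9,-5.3],[-3.3,2.9,-5.3],[-3.3,2.9,-5.3]],"jaw":[255,255,255,255,255]}' 50
python3 -m jog '{"travel":[[0,10.5,-2.1],[0,10.5,-2.1],[0,10.5,-2.1],[0,10.5,-2.1],[0,10.5,-2.1]],"dr":[[-3.3,2.9,-5.3],[-3.3,2.9,-5.3],[-3.3,2.9,-5.3],[-3.3,2.9,-5.3],[-3.3,2.9,-5.3]],"jaw":[255,255,255,255,255]}'
python3 -m jog '{"travel":[[0,10.5,-2.1],[0,10.5,-2.1],[0,10.5,-2.1],[0,10.5,-2.1],[0,10.5,-2.1]],"dr":[[-3.3,2.9,-5.3],[-3.3,2.9,-5.3],[-3.3,2.9,-5.3],[-3.3,2.9,-5.3],[-3.3,2.9,-5.3]],"jaw":[255,255,255,255,255]}'
python3 plan.py | head -3
```

```text
time: 5.55
eef_pos: [0.5179, -0.0173, 0.2774]
tcp_rot: [-0.113, 0.975, -0.092, -0.166]
contact_force: [0.6, 0.3, -0.5]
opening: 0.192
time: 5.97
eef_pos: [0.5181, 0.0355, 0.2663]
tcp_rot: [0.126, 0.924, -0.174, -0.317]
contact_force: [0.9, -0.7, -1.6]
opening: 0.189
time: 6.38
eef_pos: [0.5181, 0.0878, 0.2553]
tcp_rot: [0.354, 0.79, -0.24, -0.44]
contact_force: [0.2, 0.5, 0.2]
opening: 0.193
final [0.5539 0.241  0.1345] pre [0.5187 0.1925 0.2345] rotvec [-32.5  29.6 -52.3] 68.4 travel [  1. 105. -21.] [  35.   49. -100.]
[ 0.01  0.51  1.47 -0.08  2.21 -0.73] e2e-09 tcp [0.518 0.088 0.255] wr [0.73 0.1  0.38] bot [0.445 0.082 0.213] readerframe x [-0.319 -0.294 -0.271 -0.215] y [-0.031 -0.06  -0.087 -0.153]
[ 0.    0.55  1.45 -0.    2.26 -0.57] e2e-09 tcp [0.518 0.101 0.253] wr [0.74 0.1  0.36] bot [0.442 0.101 0.215] readerframe x [-0.305 -0.282 -0.26  -0.208] y [-0.017 -0.05  -0.079 -0.152]
```

```bash
python3 -m jog '{"travel":[[0,10.5,-2.1],[0,10.5,-2.1],[0,10.5,-2.1],[0,10.5,-2.1],[0,10.5,-2.1]],"dr":[[-3.3,2.9,-5.3],[-3.3,2.9,-5.3],[-3.3,2.9,-5.3],[-3.3,2.9,-5.3],[-3.3,2.9,-5.3]],"jaw":[255,255,255,255,255]}'
python3 -m jog '{"travel":[[0,10.5,-2.1],[0,10.5,-2.1],[0,10.5,-2.1],[0,10.5,-2.1],[0,10.5,-2.1]],"dr":[[-3.3,2.9,-5.3],[-3.3,2.9,-5.3],[-3.3,2.9,-5.3],[-3.3,2.9,-5.3],[-3.3,2.9,-5.3]],"jaw":[255,255,255,255,255]}'
python3 -m jog '{"travel":[[9,12,-25],[9,12,-25],[9,12,-25],[8,12,-24],[0,0,0]],"dr":[[0,0,0],[0,0,0],[0,0,0],[0,0,0],[0,0,0]],"jaw":[255,255,255,255,255]}'
python3 - <<'E'
import plan
from h import *
s=get_state();M=Ro.from_quat(s["tcp_rot"]).as_matrix()
tz=-M[:,2];T=s["eef_pos"]
print("label axis pt",T-tz*.026)
a=read_camera("scene")[:,:,::-1];t=read_camera("top")[:,:,::-1]
print(proj("scene",[T-tz*.026,T-tz*.085,T+tz*.019,WIN]),proj("top",[T-tz*.085]))
z=lambda im,x,y,w,h,k:cv2.resize(im[y:y+h,x:x+w],None,fx=k,fy=k,interpolation=cv2.INTER_CUBIC)
cv2.imwrite("pics/f.png",np.hstack([z(a,260,140,100,125,4),z(t,250,130,100,125,4)]))
E
```

```text
time: 6.8
eef_pos: [0.5181, 0.1401, 0.2446]
tcp_rot: [0.551, 0.584, -0.286, -0.523]
contact_force: [0.1, -0.4, -0.5]
opening: 0.189
time: 7.22
eef_pos: [0.5181, 0.1924, 0.234]
tcp_rot: [0.698, 0.327, -0.305, -0.559]
contact_force: [-0.6, 0.3, -0.3]
opening: 0.194
time: 7.63
eef_pos: [0.551, 0.2415, 0.1299]
tcp_rot: [0.696, 0.328, -0.308, -0.56]
contact_force: [-1.3, 0.2, -2.1]
opening: 0.188
final [0.5539 0.241  0.1345] pre [0.5187 0.1925 0.2345] rotvec [0.8 0.1 0.1] 0.8 travel [-32. -49. 105.] [  35.   49. -100.]
[-0.    0.79  1.45  0.73  2.1   0.62] e8e-16 tcp [0.551 0.242 0.13 ] wr [0.75 0.1  0.18] bot [0.483 0.291 0.114] readerframe x [-0.127 -0.127 -0.127 -0.127] y [ 0.061  0.016 -0.023 -0.121]
[-0.01  0.77  1.47  0.72  2.11  0.62] e4e-13 tcp [0.547 0.235 0.143] wr [0.75 0.09 0.19] bot [0.479 0.284 0.127] readerframe x [-0.135 -0.135 -0.135 -0.135] y [ 0.06   0.016 -0.023 -0.122]
[-0.02  0.74  1.49  0.72  2.13  0.62] e2e-13 tcp [0.543 0.229 0.156] wr [0.74 0.09 0.2 ] bot [0.475 0.278 0.141] readerframe x [-0.142 -0.142 -0.142 -0.142] y [ 0.06   0.016 -0.024 -0.122]
[-0.03  0.71 
[... 994 characters left out ...]
0.235] wr [0.72 0.05 0.28] bot [0.451 0.242 0.22 ] readerframe x [-0.186 -0.186 -0.186 -0.186] y [ 0.058  0.014 -0.026 -0.124]
[-0.04  0.69  1.51  0.72  2.16  0.62] e1e-13 tcp [0.536 0.217 0.185] wr [0.73 0.07 0.23] bot [0.469 0.266 0.17 ] readerframe x [-0.156 -0.156 -0.156 -0.156] y [ 0.058  0.014 -0.026 -0.124]
[-0.01  0.8   1.45  0.74  2.12  0.62] e4e-13 tcp [0.554 0.241 0.135] wr [0.75 0.1  0.18] bot [0.486 0.29  0.12 ] readerframe x [-0.126 -0.126 -0.126 -0.126] y [ 0.058  0.014 -0.026 -0.124]
label axis pt [0.53031241 0.25651368 0.12516237]
[[312.19642601 194.32634677]
 [292.00949337 196.53038013]
 [327.82619235 192.62155835]
 [318.08331386 178.67895294]] [[307.49212897 216.67747763]]
```

View pics/f.png

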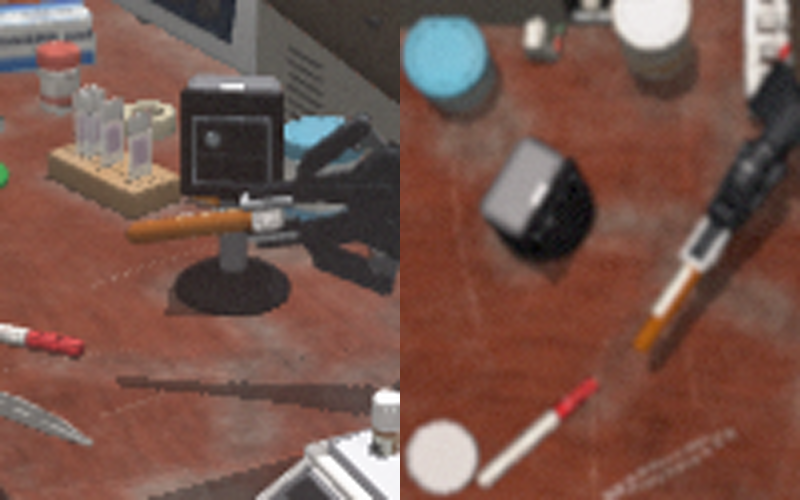

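The tube lies level in front of the reader. In the scene view we see its amber back, bottom end at (292,198) against a predicted (292,196.5). In the top view the white label side faces the reader and the tube runs parallel to the window. I'll lift it a few mm to centre it, let it settle, check and hand in.

```bash
python3 -m jog '{"travel":[[0,0,7],[0,0,0],[0,0,0],[0,0,0],[0,0,0]],"dr":[[0,0,0],[0,0,0],[0,0,0],[0,0,0],[0,0,0]],"jaw":[255,255,255,255,255]}'
python3 -m jog '{"travel":[[0,0,0],[0,0,0],[0,0,0],[0,0,0],[0,0,0]],"dr":[[0,0,0],[0,0,0],[0,0,0],[0,0,0],[0,0,0]],"jaw":[255,255,255,255,255]}'
python3 - <<'E'
from h import *
s=get_state();M=Ro.from_quat(s["tcp_rot"]).as_matrix();tz=-M[:,2]
c=s["eef_pos"]-tz*.026; d=c-WIN; xr=np.array([np.cos(YAW),np.sin(YAW),0]); yr=np.array([-xr[1],xr[0],0])
print("axis-window x,y,z",d@xr,d@yr,d[2],"tilt",np.degrees(np.arcsin(tz[2])),"par",np.degrees(np.arccos(abs(tz@yr))),"dq",abs(s["dq"]).max(),s["opening"],s["time"])
a=read_camera("scene")[:,:,::-1]; print(proj("scene",[s["eef_pos"]-tz*.085,[.518,-.072,.076]]))
z=lambda im,x,y,w,h,k:cv2.resize(im[y:y+h,x:x+w],None,fx=k,fy=k,interpolation=cv2.INTER_CUBIC)
cv2.imwrite("pics/f2.png",z(a,270,140,150,140,4))
E
```

```text
time: 8.15
eef_pos: [0.553, 0.2397, 0.1439]
tcp_rot: [0.697, 0.33, -0.304, -0.559]
contact_force: [0.1, -0.8, -0.2]
opening: 0.19
time: 8.57
eef_pos: [0.5527, 0.24, 0.1427]
tcp_rot: [0.697, 0.33, -0.305, -0.559]
contact_force: [-0.3, 0.2, 0.0]
opening: 0.192
axis-window x,y,z -0.10155862611485089 0.00035688102554548573 0.007793361261750953 tilt 10.850340736069112 par 10.850562169488871 dq 0.0016879573252997764 0.19246511399785507 8.5667
[[292.71586042 192.63921612]
 [372.56834292 267.57910523]]
```

View pics/f2.png

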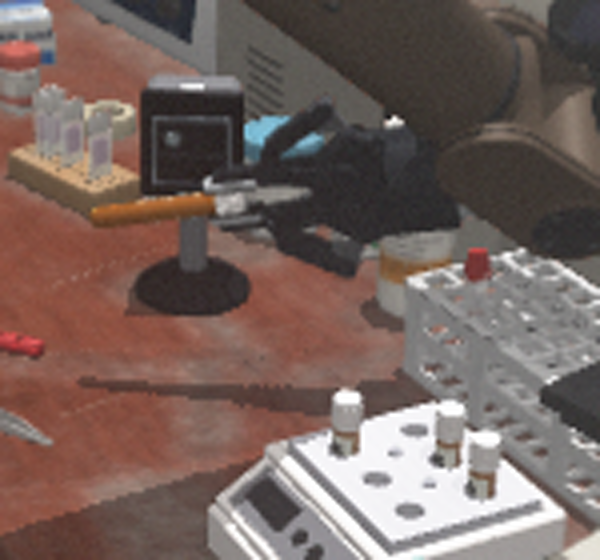

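The tube is held still and level, and the short tubes are undisturbed at (355,245), (383,247) and (391,254). Handing in.

```bash
python3 -c "
from plant import *
print(sign_off())"
```

```text
the job is handed in; nothing more can be done
None
```

I drew the tall tube straight up out of the front-right bore and laid it over. It was held still in front of the grey reader when I handed in at about 8.6 s. No verdict was reported.

My last checks, taken from the arm's pose and the positions I measured in the images:

| Check | Measured | Limit |
|---|---|---|
| Tube axis to window | 102 mm | 55–165 mm |
| Label centre sideways | under 1 mm off | 35 mm |
| Label centre in height | 8 mm high | 35 mm |
| Tilt, cap end up (deliberate, for rack clearance) | 11° | 25° |
| Angle to window, tilt included | 11° | 28° |

- **Grip:** the opening held at 0.19, about the cap's width. Joint speeds were near zero and outside forces under 1 N.
- **Label:** its white side faced the reader in the top view. I had measured its facing at about 3° off −x, good to about 6°, and did not measure it again at the end.
- **Short tubes:** all three were upright in their bores in the last picture.
- **Small disagreement:** in the first picture of the laid-over tube, its bottom end was about 2 px (roughly 4 mm) lower than the arm's pose predicted. That would make the real tilt about 13° and the label a little lower than listed, still within limits.

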